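# Sort the jig hardware back into its trays

### The arm

A 6-joint arm with a two-finger parallel gripper is mounted at the origin on the work surface. World frame = base frame: x ahead of the robot, y to its left, z up, the work surface at z = 0. Lengths are in m, angles in rad, forces in N, time in s.
With the tool pointing down it reaches from about 0.375 to 0.975 m from the base axis. Payload 3.8 kg.
Tool frame: the origin (TCP) lies at the very end of the fingers, on their centre line; the grasp point (between the pads) lies 19 mm behind it; z points along the fingers, y is the line along which they close (so a half turn about z gives the same grasp; the last joint's range is limited). The gripper opens to 85 mm and grips with 20 to 120 N. Pads are 22 mm wide; open, the fingers measure 114 mm over their backs; the gripper's body (76 mm by 85 mm) begins 54 mm behind the grasp point. The pads swing forward as they close: fully open they stand 13 mm farther back than shut.
Start: joints at [1.229, 0.264, 1.604, -0, 1.274, -0.037], TCP at [0.203, 0.644, 0.209] pointing down, gripper open.
Joint ranges: [-2.63, 2.63], [-0.94, 2.18], [0.31, 2.57], [-1.31, 4.45], [0, 2.66], [-2.55, 2.55]. Speed limits (rad/s): [2.57, 2.57, 3.14, 3.14, 3.14, 3.14].

### API

Orientations are given as a rotation vector (axis times angle).
In Python, from workcell import read_state, read_camera, calibration, finish_job gives the robot as it stands.
- The arm moves only by the tool step_arm, never from a script. Its argument "commands" is a list of rows, each an object of numbers: "fingers": the gripper's target within -1 to 1 (shut at 1, half-way at 0, fully open at -1); "dx", "dy", "dz": the shift along the tool's x, y, z in m; "roll": the turn about the tool's z in degrees. In form: [{"fingers": .., "dx": .., "dy": .., "dz": .., "roll": ..}, ...]. A call has 1 to 8 rows; each row is the pose to reach, as a shift and turn from the pose commanded when the call began, along the tool's axes at that moment; what a row does not reach only later rows make up. A row lasts 1/8 s, in which the tool goes at most 62.5 mm and 10.7 degrees, less where a joint would pass 70% of its speed; a pose out of reach is approached as far as the arm can. A call with a gripper value outside its range is refused whole. The fingers move at their own pace and stop on an object; "squeeze" is the grip in N (left out, the last holds). Time passes only in rows, so rows that repeat a pose let the fingers close. It gives the time, the measured TCP pose, the force, the opening and the grip force at its end, in the units of the state.
- read_state(): the state, without advancing time (a new reading comes with each control period).
- read_camera(name): name is "scene" or "top" or "wrist"; returns (picture, depth): 480x640x3 uint8, blue, green, red; 480x640 float32, m along the optical axis (not along the pixel's ray), 0 where there is no reading.
- calibration(name): a dict with "intrinsics" (3x3 intrinsics, pixels), "world_to_cam" (4x4, takes a point from world to camera coordinates). Camera axes: x right, y up, looking along -z (the intrinsics and any distortion apply to the point x, -y, -z); pixel columns grow to the right and rows downward; lengths in m; the calibration is good to about 2 mm. The wrist camera is an equidistant fisheye: a pixel r from the principal point sees the ray r / f radians off the axis. A picture is of the moment at which its call begins: read the wrist's pose just before it. calibration takes no time and is no camera call; for the wrist camera it gives the pose at the moment of the call.
- finish_job(): hands the job in; it is judged then, once.
The state is a dict: "time": time; "q": joint angles; "joint_vel": joint speeds; "joint_torque": joint torques, N m; "tool_pos": TCP position; "tcp_rot": TCP orientation; "wrist_force": force on the tool from outside, world axes, zero at the start; "torque": the same for the moment, N m; "width": opening from 0.0 (shut) to 1.0 (fully open); "grip_force": force on a finger pad.
Only numpy, scipy, OpenCV 4.12 (cv2) and the standard library are available. Lean on these libraries where they do the work, as an engineer would, in place of code of your own. Each camera call takes 0.05 s, during which the arm holds its last target. There are 200 camera calls.

### The job

Clear the loose jig hardware off the bowyer's bench into the three trays: the two large hexagon nuts into the tray that shows a large nut, the two small nuts into the tray that shows a small nut, and the wooden wedge into the tray that shows a wedge. Every piece must end lying flat on its tray's floor, not stacked or leaning, and let go. Leave the roll of tape and the glass jar where they are.

Things in the scene. Friction and masses are not known exactly. Their poses are not given: they have to be found in the camera images.
- tray_large: Open grey tray fixed to the bench. Inside 130 mm (x) by 150 mm (y), no dividers; walls 4 mm thick; floor 4 mm and rim 25 mm above the bench. Origin at bench height under the centre of the inside, z up. On its far (+x) side a wooden shelf 25 mm high (x 69 to 127 mm) carries a fixed specimen at x = 98 mm: a large nut; top below 54 mm. Trays differ only in specimen; any order, yaw within 0.2.
- tray_small: Open grey tray fixed to the bench. Inside 130 mm (x) by 150 mm (y), no dividers; walls 4 mm thick; floor 4 mm and rim 25 mm above the bench. Origin at bench height under the centre of the inside, z up. On its far (+x) side a wooden shelf 25 mm high (x 69 to 127 mm) carries a fixed specimen at x = 98 mm: a small nut; top below 54 mm. Trays differ only in specimen; any order, yaw within 0.2.
- tray_wedge: Open grey tray fixed to the bench. Inside 130 mm (x) by 150 mm (y), no dividers; walls 4 mm thick; floor 4 mm and rim 25 mm above the bench. Origin at bench height under the centre of the inside, z up. On its far (+x) side a wooden shelf 25 mm high (x 69 to 127 mm) carries a fixed specimen at x = 98 mm: a wooden wedge; top below 54 mm. Trays differ only in specimen; any order, yaw within 0.2.
- large_nut_a_mid (a point): Loose large steel hexagon nut lying flat: 46 mm across flats (53 mm across corners), 24 mm high, 27 mm hole, about 0.21 kg. The point is its centre, 12 mm above its underside; z is the hole's axis (up), x is square to one pair of flats (flats repeat every 60 degrees). The two large nuts are alike.
- large_nut_b_mid (a point): Loose large steel hexagon nut lying flat: 46 mm across flats (53 mm across corners), 24 mm high, 27 mm hole, about 0.21 kg. The point is its centre, 12 mm above its underside; z is the hole's axis (up), x is square to one pair of flats (flats repeat every 60 degrees). The two large nuts are alike.
- small_nut_a_mid (a point): Loose small steel hexagon nut lying flat: 30 mm across flats (35 mm across corners), 16 mm high, 18 mm hole, about 0.06 kg. The point is its centre, 8 mm above its underside; z is the hole's axis (up), x is square to one pair of flats (flats repeat every 60 degrees). The two small nuts are alike.
- small_nut_b_mid (a point): Loose small steel hexagon nut lying flat: 30 mm across flats (35 mm across corners), 16 mm high, 18 mm hole, about 0.06 kg. The point is its centre, 8 mm above its underside; z is the hole's axis (up), x is square to one pair of flats (flats repeat every 60 degrees). The two small nuts are alike.
- wedge_mid (a point): Loose dark hardwood wedge lying on its flat underside: 90 mm long along its x, 30 mm wide along its y (parallel sides), 12 mm thick at its -x end rising to 28 mm at its +x end, about 0.05 kg. The point is at mid length and mid width, 10 mm above its underside (half-way up there); z up.
- tape_mid (a point): Bystander: a loose roll of pale tape lying flat among the pieces, 60 mm across, 22 mm high, with a 38 mm hole. The point is its centre, 11 mm up. To be left alone.
- jar_mid (a point): Bystander: a loose amber glass jar with a steel lid standing among the pieces, 48 mm across, 50 mm high. The point is its centre, 25 mm up. To be left alone.

How it is judged:
At the end, for the whole second after the job is handed in: Each piece in its own kind's tray: centre within 60 mm (x) and 70 mm (y) of the tray's middle, at most 6 mm above its height when lying on the floor, nuts within 0.2 rad of flat (either face up), wedge within 0.25 rad, all at rest and released (x of large_nut_a_mid in the frame of tray_large between -0.06 and 0.06 m and y of large_nut_a_mid in the frame of tray_large between -0.07 and 0.07 m and z of each of large_nut_a_mid, large_nut_b_mid in the frame of tray_large below 0.022 m and angle between the z axis of each of large_nut_a_mid, large_nut_b_mid and the z axis of tray_large, either way round below 0.2 rad and linear speed of each of large_nut_a, large_nut_b, small_nut_a, small_nut_b, wedge below 0.02 m/s and x of large_nut_b_mid in the frame of tray_large between -0.06 and 0.06 m and y of large_nut_b_mid in the frame of tray_large between -0.07 and 0.07 m and x of small_nut_a_mid in the frame of tray_small between -0.06 and 0.06 m and y of small_nut_a_mid in the frame of tray_small between -0.07 and 0.07 m and z of each of small_nut_a_mid, small_nut_b_mid in the frame of tray_small below 0.018 m and angle between the z axis of each of small_nut_a_mid, small_nut_b_mid and the z axis of tray_small, either way round below 0.2 rad and x of small_nut_b_mid in the frame of tray_small between -0.06 and 0.06 m and y of small_nut_b_mid in the frame of tray_small between -0.07 and 0.07 m and x of wedge_mid in the frame of tray_wedge between -0.06 and 0.06 m and y of wedge_mid in the frame of tray_wedge between -0.07 and 0.07 m and z of wedge_mid in the frame of tray_wedge below 0.02 m and angle between the z axis of wedge_mid and the z axis of tray_wedge, either way round below 0.25 rad); the robot touches nothing.
It fails at once if the roll of tape is moved by more than 30 mm (distance of tape_mid from where it was at the start of the episode above 0.03 m).
It fails at once if the glass jar is moved by more than 30 mm or tipped over (distance of jar_mid from where it was at the start of the episode above 0.03 m or angle between jar_mid's own z axis and vertical above 0.6 rad).
It also fails if it takes over 118 s, if anything falls off the work surface, if the arm or the gripper's body presses on something with over 40 N, if the wrist force passes 120 N, or if a joint passes its speed limit or range.

## Working session

There is one attempt and no reset: what is moved stays moved. The work goes in short steps, Python scripts to look and compute and a tool call to move; the robot and the scene stay as the last step left them, time stands still between calls to the robot, and variables do not carry over. Pictures are saved under pics/ and viewed, at most 14 in all, crops included, and the job is handed in when it is done.

Besides the shell and the picture viewer there is one more tool, called after "Call:" by a JSON object that holds its "fn" and its "kwargs", one argument or row to a line. step_arm: Moves the arm, as the interface text tells. Its arguments: {"type":"object","properties":{"commands":{"type":"array","items":{"type":"object","properties":{"fingers":{"type":"number"},"dx":{"type":"number"},"dy":{"type":"number"},"dz":{"type":"number"},"roll":{"type":"number"}}}},"squeeze":{"type":"number"}},"required":["commands"]}

```bash
mkdir -p pics; ls; python3 - <<'E'
from workcell import *
import cv2,numpy as np
s=read_state();print(s['time'],s['tool_pos'],s['tcp_rot'],s['width'])
for n in("top","scene"):
    p,d=read_camera(n);cv2.imwrite(f"pics/{n}0.png",p);np.save(f"pics/{n}0.npy",d)
    c=calibration(n);print(n,c['intrinsics'],np.round(c['world_to_cam'],4),[k for k in c])
E
```

```text
pics
0.0 [0.20231171 0.64314787 0.20813771] [-0.47691325 -3.10472002  0.00347004] 0.998571875383664
top [[584.93558437   0.         313.64941295]
 [  0.         584.93558437 239.31208059]
 [  0.           0.           1.        ]] [[ 0.0107 -0.9996 -0.0274  0.0132]
 [ 0.9898  0.0066  0.1425 -0.5195]
 [-0.1423 -0.0286  0.9894 -1.1208]
 [ 0.      0.      0.      1.    ]] ['intrinsics', 'world_to_cam']
scene [[443.87289688   0.         313.54309078]
 [  0.         443.87289688 234.43776119]
 [  0.           0.           1.        ]] [[-8.481e-01  5.298e-01  1.000e-04  4.490e-01]
 [-4.422e-01 -7.080e-01  5.506e-01  2.122e-01]
 [ 2.917e-01  4.669e-01  8.348e-01 -9.976e-01]
 [ 0.000e+00  0.000e+00  0.000e+00  1.000e+00]] ['intrinsics', 'world_to_cam']
```

View pics/top0.png

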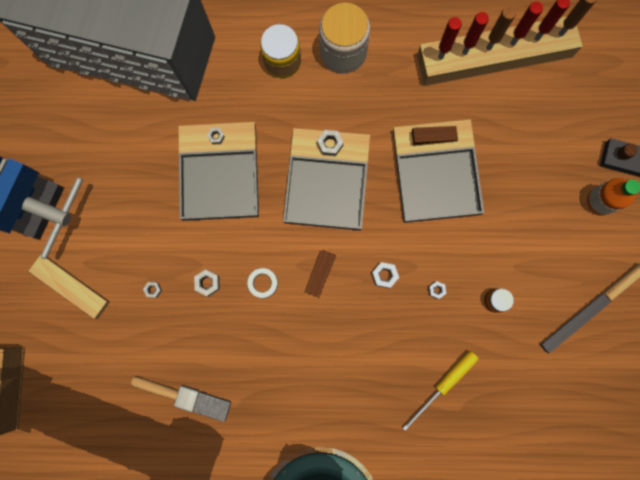

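View pics/scene0.png

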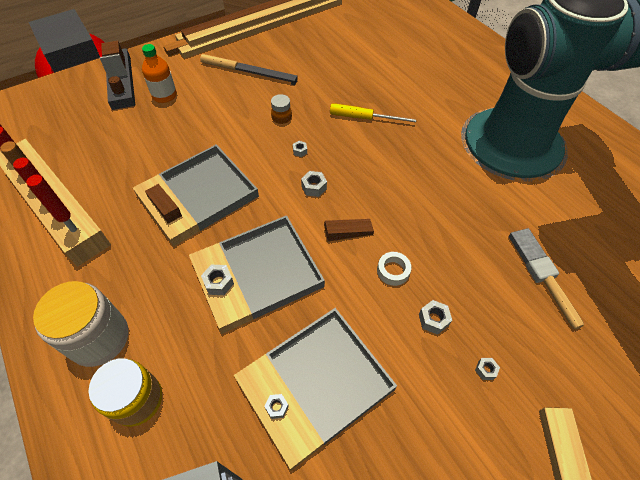

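```bash
cat > h.py <<'E'
from workcell import *
import cv2,numpy as np
from scipy.spatial.transform import Rotation as Ro
def rays(n):
    c=calibration(n);K=c['intrinsics'];T=np.linalg.inv(c['world_to_cam'])
    v,u=np.mgrid[:480,:640]
    d=np.stack([(u-K[0,2])/K[0,0],-(v-K[1,2])/K[1,1],-np.ones_like(u,float)],-1)
    return T[:3,3],d@T[:3,:3].T
def go(x,y,z,yaw):
    """shift/roll from the measured pose to world x,y,z with closing line at yaw (deg, mod 180)"""
    s=read_state();R=Ro.from_rotvec(s['tcp_rot']).as_matrix()
    d=R.T@(np.array([x,y,z])-s['tool_pos'])
    cy=np.degrees(np.arctan2(R[1,1],R[0,1]))
    roll=-((yaw-cy+90)%180-90)
    print('t %.2f'%s['time'],'pos',np.round(s['tool_pos'],4),'yaw %.1f'%cy,'width %.3f'%s['width'],'grip',np.round(s['grip_force'],1),'q6 %.2f'%s['q'][5],'tilt',np.round(R[:,2],4))
    print('dx %.4f dy %.4f dz %.4f roll %.1f'%(*d,roll))
def find(p,d,seeds,name="top"):
    o,r=rays(name);P=o+r*d[...,None]
    for k,(u,v,h) in seeds.items():
        z=P[...,2].copy();z[d==0]=0
        m=(z>0.55*h)&(z<h+.012); m=m.astype(np.uint8)
        m=cv2.morphologyEx(m,cv2.MORPH_OPEN,np.ones((2,2),np.uint8))
        n,l=cv2.connectedComponents(m)
        w=l[v-9:v+10,u-9:u+10];w=w[w>0]
        if not len(w):print(k,'none');continue
        i=np.bincount(w).argmax();mm=l==i
        zt=np.median(z[mm])
        Q=o+r*((h-o[2])/r[...,2])[...,None]   # cast onto top plane
        pts=Q[mm][:,:2].astype(np.float32)
        hull=cv2.convexHull(pts)[:,0]
        a=np.radians(np.arange(0,180,1));pr=hull@np.array([np.cos(a),np.sin(a)])
        wd=np.ptp(pr,axis=0)
        M=cv2.moments(hull.reshape(-1,1,2)*1000);c=np.array([M['m10'],M['m01']])/M['m00']/1000
        box=cv2.minAreaRect(pts*1000)
        ws=sum(np.roll(wd,s) for s in(0,60,120))/3
        print(k,'n',mm.sum(),'z %.3f'%zt,'c',np.round(c,4),'box',np.round(box[0],1),np.round(box[1],1),'%.1f'%box[2],'flat yaw60 %d'%(ws[:60].argmin()),'w %.1f-%.1f'%(1e3*ws.min(),1e3*ws.max()))
E
python3 - <<'E'
from h import *
p=cv2.imread("pics/top0.png");d=np.load("pics/top0.npy")
find(p,d,dict(sA=(151,289,.016),lA=(206,283,.024),tape=(262,272,.022),lB=(385,265,.024),sB=(437,290,.016),jar=(500,300,.05),wedge=(320,274,.02)))
o,r=rays("top");P=o+r*d[...,None]
w=cv2.connectedComponents(((P[...,2]>.005)&(P[...,2]<.035)).astype(np.uint8))[1]
i=w[274,320];m=w==i;print('wedge',m.sum());q=P[m]
print(cv2.minAreaRect((q[:,:2]*1000).astype(np.float32)), np.linalg.lstsq(np.c_[q[:,:2],np.ones(len(q))],q[:,2],rcond=None)[0])
# trays: floor pixels
for k,(u,v) in dict(small=(218,185),large=(326,193),wedge=(440,185)).items():
    m=cv2.connectedComponents((np.abs(P[...,2]-.004)<.004).astype(np.uint8))[1]
    f=cv2.floodFill((cv2.inRange(p,(90,90,90),(190,190,190))),None,(u,v),77)[1]==77
    Q=o+r*((.004-o[2])/r[...,2])[...,None]
    print(k,f.sum(),P[v,u],cv2.minAreaRect((Q[f][:,:2]*1000).astype(np.float32)))
go(.5,0,.2,0)
E
```

```text
sA n 172 z 0.014 c [0.4165 0.3407] box [416.3 340.8] [34.2 30. ] 79.4 flat yaw60 59 w 31.1-33.9
lA n 372 z 0.022 c [0.4308 0.2303] box [431.  230.6] [50.  46.1] 2.0 flat yaw60 34 w 46.5-51.4
tape n 430 z 0.020 c [0.4317 0.1183] box [432.2 119. ] [57.7 58. ] 0.5 flat yaw60 1 w 58.6-59.4
lB n 372 z 0.022 c [ 0.4492 -0.1262] box [ 449.2 -126.6] [50.4 46.4] 81.0 flat yaw60 49 w 46.4-51.3
sB n 165 z 0.014 c [ 0.4211 -0.2299] box [ 420.8 -230.1] [29.5 31.7] 89.0 flat yaw60 37 w 30.2-32.5
jar n 435 z 0.048 c [ 0.4012 -0.3437] box [ 401.  -343.3] [43.6 42.1] 88.2 flat yaw60 28 w 43.3-44.1
wedge n 628 z 0.019 c [0.4533 0.0021] box [451.7   2.9] [30.1 91.1] 68.6 flat yaw60 9 w 69.6-73.6
wedge 701
((453.9615478515625, 4.868831634521484), (31.585914611816406, 91.8505859375), 69.25536346435547) [ 0.16887212 -0.04315596 -0.0575568 ]
small 4752 [0.63648366 0.21819574 0.00497143] ((641.1347045898438, 219.84547424316406), (141.7222137451172, 160.67630004882812), 3.171812057495117)
large 5017 [ 0.62079106 -0.00578846  0.00383049] ((629.5363159179688, -5.13787841796875), (161.89561462402344, 151.11802673339844), 84.7755355834961)
wedge 4881 [ 6.39595442e-01 -2.40452545e-01 -2.08828971e-04] ((642.994140625, -239.3249969482422), (141.98870849609375, 161.2316436767578), 6.217598915100098)
t 0.10 pos [0.2023 0.6432 0.2083] yaw 72.5 width 1.002 grip 0.0 q6 -0.04 tilt [-7.0e-04 -1.9e-03 -1.0e+00]
dx -0.4770 dy -0.5242 dz 0.0093 roll 72.5
```

```bash
python3 -c "
from h import *
go(.4165,.3407,.10,-1)"
```

```text
t 0.10 pos [0.2023 0.6432 0.2083] yaw 72.5 width 1.002 grip 0.0 q6 -0.04 tilt [-7.0e-04 -1.9e-03 -1.0e+00]
dx -0.2951 dy -0.2241 dz 0.1087 roll 73.5
```

Call:
{"fn": "step_arm", "kwargs": {
  "commands": [
    {"fingers":-0.3,"dx":-0.295,"dy":-0.224,"dz":0.109,"roll":73.5},
    {"fingers":-0.3,"dx":-0.295,"dy":-0.224,"dz":0.109,"roll":73.5},
    {"fingers":-0.3,"dx":-0.295,"dy":-0.224,"dz":0.109,"roll":73.5},
    {"fingers":-0.3,"dx":-0.295,"dy":-0.224,"dz":0.109,"roll":73.5},
    {"fingers":-0.3,"dx":-0.295,"dy":-0.224,"dz":0.109,"roll":73.5},
    {"fingers":-0.3,"dx":-0.295,"dy":-0.224,"dz":0.109,"roll":73.5},
    {"fingers":-0.3,"dx":-0.295,"dy":-0.224,"dz":0.109,"roll":73.5},
    {"fingers":-0.3,"dx":-0.295,"dy":-0.224,"dz":0.109,"roll":73.5}
  ]
}}

```text
time: 1.1
tool_pos: [0.4167, 0.3403, 0.0996]
tcp_rot: [-2.241, -2.201, 0.003]
wrist_force: [-1.3, -0.2, 0.4]
width: 0.651
grip_force: 0.0
```

```bash
python3 - <<'E'
from h import *
go(.4165,.3407,.003,-1)
c=calibration("wrist")
p,d=read_camera("wrist");cv2.imwrite("pics/w1.png",p)
print(c)
E
```

```text
t 1.10 pos [0.4167 0.3403 0.0996] yaw -1.0 width 0.651 grip 0.0 q6 0.66 tilt [-0.0015 -0.001  -1.    ]
dx 0.0005 dy -0.0001 dz 0.0966 roll -0.0
{'intrinsics': array([[371.64829954,   0.        , 324.55900417],
       [  0.        , 371.64829954, 240.29669956],
       [  0.        ,   0.        ,   1.        ]]), 'world_to_cam': array([[ 9.99831210e-01, -1.83473365e-02, -9.62474741e-04,
        -4.11418433e-01],
       [ 1.73170433e-02,  9.58596615e-01, -2.84240478e-01,
        -3.29303071e-01],
       [ 6.13768072e-03,  2.84175834e-01,  9.58752535e-01,
        -3.71919664e-01],
       [ 0.00000000e+00,  0.00000000e+00,  0.00000000e+00,
         1.00000000e+00]])}
```

View pics/w1.png

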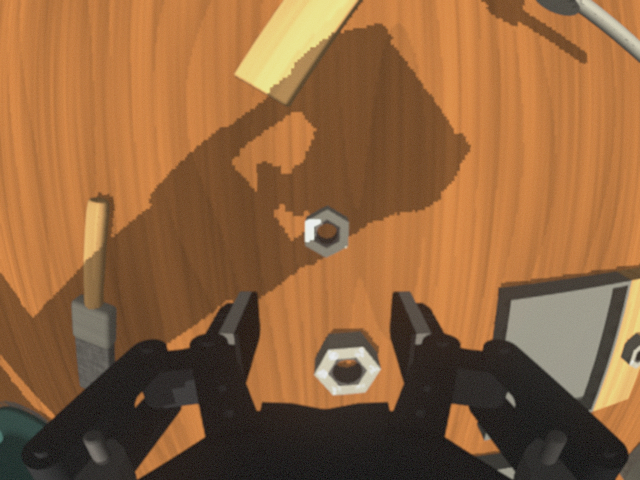

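```bash
cat >> h.py <<'E'
def wrist(u,v,h,tag=None):
    """nut near pixel u,v in the wrist view, top face at height h: fisheye rays cast onto it"""
    c=calibration("wrist");K=c['intrinsics'];T=np.linalg.inv(c['world_to_cam'])
    p,d=read_camera("wrist")
    if tag:cv2.imwrite(f"pics/{tag}.png",p)
    V,U=np.mgrid[:480,:640];a=(U-K[0,2])/K[0,0];b=(V-K[1,2])/K[1,1];t=np.hypot(a,b)+1e-9
    q=np.tan(t)/t
    r=np.stack([a*q,-b*q,-np.ones_like(a)],-1)@T[:3,:3].T;o=T[:3,3]
    z=(o+r*d[...,None])[...,2];z[d==0]=0
    m=(z>h-.006)&(z<h+.008);l=cv2.connectedComponents(m.astype(np.uint8))[1]
    w=l[v-15:v+16,u-15:u+16];w=w[w>0]
    if not len(w):print('none',z[v,u]);return
    m=l==np.bincount(w).argmax()
    Q=(o+r*((h-o[2])/r[...,2])[...,None])[m][:,:2]
    hull=cv2.convexHull(Q.astype(np.float32))[:,0]
    A=np.radians(np.arange(180));wd=np.ptp(hull@np.array([np.cos(A),np.sin(A)]),axis=0)
    ws=sum(np.roll(wd,s) for s in(0,60,120))/3
    M=cv2.moments(hull.reshape(-1,1,2)*1000)
    print('wrist n',m.sum(),'z',np.round(np.percentile(z[m],[5,50,95]),4),'c %.4f %.4f'%(M['m10']/M['m00']/1e3,M['m01']/M['m00']/1e3),'flat60',ws[:60].argmin(),'w %.4f %.4f'%(ws.min(),ws.max()),'table z',np.median(z[V<60]))
E
python3 -c "
from h import *
wrist(327,231,.016)
wrist(347,372,.024)"
```

```text
wrist n 1313 z [0.0127 0.0145 0.0156] c 0.4190 0.3458 flat60 59 w 0.0307 0.0341 table z -0.00116595726924959
wrist n 2009 z [0.0196 0.0225 0.0236] c 0.4332 0.2367 flat60 34 w 0.0480 0.0536 table z -0.001159171221073202
```

```bash
python3 -c "
from h import *
p=cv2.imread('pics/scene0.png');d=np.load('pics/scene0.npy')
find(p,d,dict(sA=(488,368,.016),lA=(436,316,.024),tape=(395,256,.022),lB=(314,181,.024),sB=(300,148,.016),jar=(281,102,.05),wedge=(348,230,.02)),'scene')"
```

```text
sA n 291 z 0.014 c [0.4206 0.3475] box [420.6 347.5] [29.9 35. ] 58.0 flat yaw60 58 w 31.0-34.7
lA n 582 z 0.022 c [0.4363 0.2377] box [436.7 237.7] [55.  46.9] 4.1 flat yaw60 34 w 48.9-54.2
tape n 550 z 0.020 c [0.4372 0.1269] box [437.3 127.2] [61.8 57.2] 53.4 flat yaw60 21 w 60.2-60.9
lB n 356 z 0.021 c [ 0.4546 -0.116 ] box [ 454.7 -116.2] [55.7 47.5] 78.2 flat yaw60 49 w 49.8-54.7
sB n 124 z 0.013 c [ 0.4257 -0.2196] box [ 425.4 -220.1] [32.9 28.3] 58.5 flat yaw60 29 w 32.8-33.8
jar n 300 z 0.046 c [ 0.41   -0.3274] box [ 410.4 -327.2] [62.9 40.4] 61.0 flat yaw60 30 w 52.9-54.6
wedge n 664 z 0.018 c [0.461  0.0098] box [459.1  12.8] [38.8 89. ] 60.9 flat yaw60 3 w 70.6-74.6
```

Call:
{"fn": "step_arm", "kwargs": {
  "commands": [
    {"fingers":-0.3,"dx":0.003,"dy":0.001,"dz":0.05},
    {"fingers":-0.3,"dx":0.003,"dy":0.001,"dz":0.08},
    {"fingers":-0.3,"dx":0.003,"dy":0.001,"dz":0.096},
    {"fingers":-0.3,"dx":0.003,"dy":0.001,"dz":0.096},
    {"fingers":1,"dx":0.003,"dy":0.001,"dz":0.096},
    {"fingers":1,"dx":0.003,"dy":0.001,"dz":0.096},
    {"fingers":1,"dx":0.003,"dy":0.001,"dz":0.096},
    {"fingers":1,"dx":0.003,"dy":0.001,"dz":0.096}
  ],
  "squeeze": 40
}}

```text
invalid input
```

```bash
python3 -c "
from h import *
go(.418,.3437,.003,-1)
wrist(327,300,.016,'w2')"
```

```text
t 1.25 pos [0.4165 0.3424 0.1007] yaw -0.8 width 0.651 grip 0.0 q6 0.66 tilt [ 2.e-04  5.e-04 -1.e+00]
dx 0.0012 dy 0.0015 dz 0.0977 roll 0.2
none -0.0011899687725704933
```

View pics/w2.png

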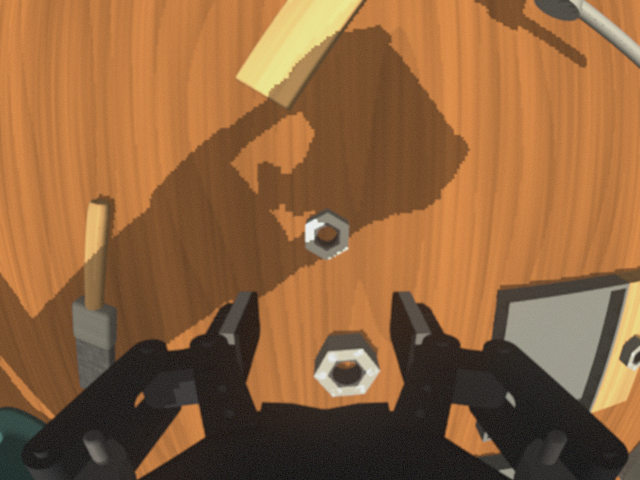

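The picture shows the move was refused: the nut (327,235) is still on the bench and the arm hasn't moved. I'll fill in every key.

Call:
{"fn": "step_arm", "kwargs": {
  "commands": [
    {"fingers":-0.3,"dx":0.002,"dy":0.001,"dz":0.05,"roll":0},
    {"fingers":-0.3,"dx":0.002,"dy":0.001,"dz":0.08,"roll":0},
    {"fingers":-0.3,"dx":0.002,"dy":0.001,"dz":0.097,"roll":0},
    {"fingers":-0.3,"dx":0.002,"dy":0.001,"dz":0.097,"roll":0},
    {"fingers":1,"dx":0.002,"dy":0.001,"dz":0.097,"roll":0},
    {"fingers":1,"dx":0.002,"dy":0.001,"dz":0.097,"roll":0},
    {"fingers":1,"dx":0.002,"dy":0.001,"dz":0.097,"roll":0},
    {"fingers":1,"dx":0.002,"dy":0.001,"dz":0.097,"roll":0}
  ],
  "squeeze": 40
}}

```text
time: 2.3
tool_pos: [0.4181, 0.3438, 0.004]
tcp_rot: [2.24, 2.202, 0.001]
wrist_force: [-0.3, 1.1, -0.1]
width: -0.0
grip_force: 0.0
```

```bash
python3 -c "
from h import *
go(.64,.255,.10,-1)
p,d=read_camera('wrist');cv2.imwrite('pics/w3.png',p)"
```

```text
t 2.30 pos [0.4181 0.3438 0.004 ] yaw -1.0 width -0.000 grip 0.0 q6 0.66 tilt [ 7.e-04  6.e-04 -1.e+00]
dx -0.0850 dy 0.2234 dz -0.0959 roll 0.0
```

View pics/w3.png

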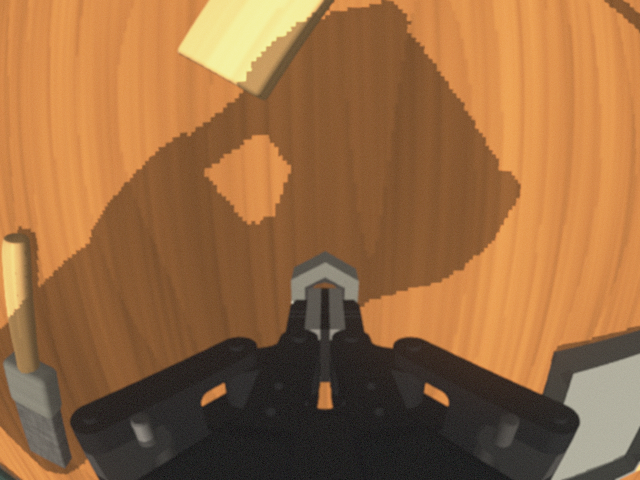

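The fingers shut on nothing: the nut (325,280) lies beyond them. I'll lift, reopen and remeasure.

Call:
{"fn": "step_arm", "kwargs": {
  "commands": [
    {"fingers":1,"dx":0,"dy":0,"dz":-0.05,"roll":0},
    {"fingers":0,"dx":0,"dy":0,"dz":-0.097,"roll":0},
    {"fingers":-0.3,"dx":0,"dy":0,"dz":-0.097,"roll":0},
    {"fingers":-0.3,"dx":0,"dy":0,"dz":-0.097,"roll":0},
    {"fingers":-0.3,"dx":0,"dy":0,"dz":-0.097,"roll":0},
    {"fingers":-0.3,"dx":0,"dy":0,"dz":-0.097,"roll":0}
  ]
}}

```text
time: 3.1
tool_pos: [0.4168, 0.3429, 0.0988]
tcp_rot: [-2.24, -2.202, 0.005]
wrist_force: [-0.6, 0.8, -0.2]
width: 0.649
grip_force: 0.0
```

```bash
python3 -c "
from h import *
wrist(327,231,.016)
go(.418,.3437,.003,-1)
p,d=read_camera('top');find(p,d,dict(sA=(151,289,.016)))
o,r=rays('top');P=o+r*d[...,None];print(np.median(P[300:330,150:250,2]),P[330:360,260:400,2].mean(), P[380:420,430:500,2].mean())
s=read_state();R=Ro.from_rotvec(s['tcp_rot']).as_matrix();c=calibration('wrist');Tc=np.linalg.inv(c['world_to_cam']);print('cam in tool',R.T@(Tc[:3,3]-s['tool_pos']),R.T@Tc[:3,:3])"
```

```text
wrist n 1340 z [0.0126 0.0145 0.0157] c 0.4192 0.3459 flat60 57 w 0.0308 0.0348 table z -0.001159194442061806
t 3.15 pos [0.417  0.343  0.0991] yaw -1.0 width 0.651 grip 0.0 q6 0.66 tilt [-0.0021 -0.0016 -1.    ]
dx 0.0008 dy 0.0012 dz 0.0960 roll 0.0
sA n 171 z 0.014 c [0.4165 0.3409] box [416.7 341. ] [30.8 33.3] 58.1 flat yaw60 59 w 30.7-33.9
-0.0009778598970457963 0.004195331273943625 0.007869698331021007
cam in tool [ 0.07342977  0.00103082 -0.16304434] [[-6.64820876e-04  9.59038357e-01  2.83275462e-01]
 [ 9.99999655e-01  7.78764672e-04 -2.89628139e-04]
 [-4.98369417e-04  2.83275172e-01 -9.59038544e-01]]
```

Call:
{"fn": "step_arm", "kwargs": {
  "commands": [
    {"fingers":-0.3,"dx":0.002,"dy":0.002,"dz":0.05,"roll":0},
    {"fingers":-0.3,"dx":0.002,"dy":0.002,"dz":0.08,"roll":0},
    {"fingers":-0.3,"dx":0.002,"dy":0.002,"dz":0.094,"roll":0},
    {"fingers":-0.3,"dx":0.002,"dy":0.002,"dz":0.096,"roll":0},
    {"fingers":-0.3,"dx":0.002,"dy":0.002,"dz":0.096,"roll":0}
  ]
}}

```text
time: 3.82
tool_pos: [0.4207, 0.3463, 0.0055]
tcp_rot: [2.24, 2.203, 0.003]
wrist_force: [0.2, -0.3, 0.1]
width: 0.648
grip_force: 0.0
```

```bash
python3 - <<'E'
from h import *
go(.418,.345,.003,-1)
p,d=read_camera('wrist');c=calibration("wrist");K=c['intrinsics'];T=np.linalg.inv(c['world_to_cam'])
V,U=np.mgrid[:480,:640];a=(U-K[0,2])/K[0,0];b=(V-K[1,2])/K[1,1];t=np.hypot(a,b)+1e-9;q=np.tan(t)/t
P=T[:3,3]+(np.stack([a*q,-b*q,-np.ones_like(a)],-1)*d[...,None])@T[:3,:3].T
for v in range(260,380,10):print(v,' '.join('%4d'%(1000*P[v,u,2]) for u in range(205,450,12)))
cv2.imwrite('pics/w4.png',p)
E
```

```text
t 3.83 pos [0.4207 0.3463 0.0055] yaw -1.0 width 0.648 grip 0.0 q6 0.66 tilt [ 0.0014  0.0011 -1.    ]
dx -0.0013 dy -0.0027 dz 0.0025 roll 0.0
260   -2   -1   -1  169    0    0   -1   -1   -1    1    1    0    0    0    0    0    0   -1    0    0   -1
270   -1    0    0    0   -1    0    0   -1    7   15   14    6   -1    0    0   -1    0   -1    0    0    0
280   -1    0   -1    0   -1   -1   -1   11   15   15   16   14   11   -1    0   -1   -1   -1    0    0   -2
290   -1   -1   -1   -1    0   -1   -1   15   13    0    0   16   14    0    0   -1    0   -1   -1    0   -1
300    0    0   -1   42   39   -1   -1   15   13   -1    0   14   15   -1   -1   -1   41   42   -1    0    0
310    0   -1   43   51   41    0   -1   13   13   10   11   14   15    0    0   -1   43   50   44   -1   -1
320   -1   52   59   58   42    0   -1    0   14   15   14   16    0    0   -2    0   43   58   58   51   -1
330   -1   59   65   62   45    0   -1    0    0   13   13   -1    0   -1   -2   -1   45   64   65   58    0
340   76   73   68   65   47   -1    0   -1   -1    0    0    0    0   -1    0   -1   48   65   67   74   77
350   79   80   78   65   47    0    0    0    0    0   -1    0   -1   -1   -1   -1   48   66   80   80   79
360   85   83   84   67   -1   -1   -1   -1   -1    0    0   -1   -1   -1    0   -1   51   67   83   85   85
370   95   94   96   94   -1   -1   -1   -1   -2   -1   -1    0   -1   -1    0    0   -2   94   95   96   95
```

View pics/w4.png

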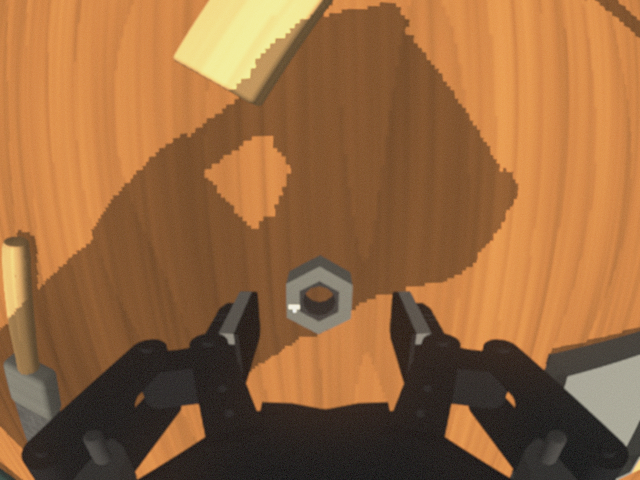

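```bash
python3 - <<'E'
from h import *
p,d=read_camera('wrist');c=calibration("wrist");K=c['intrinsics'];T=np.linalg.inv(c['world_to_cam'])
V,U=np.mgrid[:480,:640];a=(U-K[0,2])/K[0,0];b=(V-K[1,2])/K[1,1];t=np.hypot(a,b)+1e-9;q=np.tan(t)/t
P=T[:3,3]+(np.stack([a*q,-b*q,-np.ones_like(a)],-1)*d[...,None])@T[:3,:3].T
s=read_state();print(s['tool_pos'])
for lo,hi in((205,262),(388,440)):
    m=(U>lo)&(U<hi)&(V>280)&(V<400)&(P[...,2]>.006)&(P[...,2]<.06)
    i=np.argsort(P[...,2][m])[:400:50]
    print(np.c_[P[m][i]*1000,U[m][i],V[m][i]].round(1))
    for v in(296,305,315,330,345):
        k=m[v]; print(v,U[v][k][[0,-1]] if k.any() else '', (P[v][k][[0,-1]]*1000).round(0) if k.any() else '')
E
```

```text
[0.42099766 0.34652666 0.0060093 ]
[[393.9 339.7  29.8 260.  328. ]
 [394.1 349.8  33.2 257.  311. ]
 [394.5 356.1  34.9 256.  299. ]
 [394.1 340.4  36.2 258.  334. ]
 [393.2 359.8  37.2 251.  293. ]
 [391.8 359.4  38.3 247.  295. ]
 [394.1 352.   39.3 254.  313. ]
 [394.4 353.7  40.  254.  310. ]]
296 [237 257] [[388. 360.  40.]
 [394. 356.  32.]]
305 [224 257] [[382. 356.  40.]
 [394. 352.  32.]]
315 [216 259] [[381. 355.  48.]
 [394. 347.  31.]]
330 [208 259] [[381. 355.  60.]
 [394. 340.  33.]]
345 [246 256] [[394. 349.  59.]
 [394. 339.  42.]]
[[450.1 355.3  30.6 392.  294. ]
 [454.9 357.7  33.4 405.  291. ]
 [452.1 358.1  34.9 399.  292. ]
 [451.7 358.4  36.5 399.  293. ]
 [449.4 339.2  37.5 391.  336. ]
 [459.4 354.1  38.5 418.  304. ]
 [460.9 354.   39.4 422.  305. ]
 [449.3 346.   40.3 393.  325. ]]
296 [392 412] [[450. 355.  32.]
 [456. 358.  40.]]
305 [392 425] [[450. 351.  32.]
 [462. 354.  39.]]
315 [391 433] [[450. 346.  32.]
 [463. 353.  47.]]
330 [390 438] [[450. 340.  34.]
 [462. 354.  60.]]
345 [393 403] [[450. 338.  42.]
 [450. 348.  59.]]
```

The pads' tips measure z ≈ 31 mm while the TCP reads 6 mm, so the first attempt closed above the nut. I'll go about 21 mm lower, watching the force.

Call:
{"fn": "step_arm", "kwargs": {
  "commands": [
    {"fingers":-0.3,"dx":-0.003,"dy":-0.002,"dz":0.01,"roll":0},
    {"fingers":-0.3,"dx":-0.003,"dy":-0.002,"dz":0.015,"roll":0},
    {"fingers":-0.3,"dx":-0.003,"dy":-0.002,"dz":0.021,"roll":0},
    {"fingers":-0.3,"dx":-0.003,"dy":-0.002,"dz":0.021,"roll":0}
  ]
}}

```text
time: 4.42
tool_pos: [0.4172, 0.3422, -0.0173]
tcp_rot: [-2.24, -2.202, 0.002]
wrist_force: [-1.0, 0.4, -0.1]
width: 0.65
grip_force: 0.0
```

Call:
{"fn": "step_arm", "kwargs": {
  "commands": [
    {"fingers":1,"dx":0,"dy":0,"dz":0,"roll":0},
    {"fingers":1,"dx":0,"dy":0,"dz":0,"roll":0},
    {"fingers":1,"dx":0,"dy":0,"dz":0,"roll":0},
    {"fingers":1,"dx":0,"dy":0,"dz":0,"roll":0}
  ],
  "squeeze": 40
}}

```text
time: 4.92
tool_pos: [0.4182, 0.343, -0.0162]
tcp_rot: [2.24, 2.203, 0.002]
wrist_force: [0.4, 0.0, 1.1]
width: 0.337
grip_force: 39.8
```

Call:
{"fn": "step_arm", "kwargs": {
  "commands": [
    {"fingers":1,"dx":0,"dy":0,"dz":-0.05,"roll":0},
    {"fingers":1,"dx":0,"dy":0,"dz":-0.09,"roll":0},
    {"fingers":1,"dx":-0.083,"dy":0.225,"dz":-0.09,"roll":0},
    {"fingers":1,"dx":-0.083,"dy":0.225,"dz":-0.09,"roll":0},
    {"fingers":1,"dx":-0.083,"dy":0.225,"dz":-0.09,"roll":0},
    {"fingers":1,"dx":-0.083,"dy":0.225,"dz":-0.09,"roll":0},
    {"fingers":1,"dx":-0.083,"dy":0.225,"dz":-0.09,"roll":0}
  ]
}}

```text
time: 5.8
tool_pos: [0.6448, 0.2538, 0.0731]
tcp_rot: [2.243, 2.198, 0.002]
wrist_force: [-0.4, 0.6, -1.1]
width: 0.338
grip_force: 40.0
```

```bash
python3 - <<'E'
from h import *
go(.643,.26,-.0105,-1)
p,d=read_camera('wrist');cv2.imwrite('pics/w5.png',p)
c=calibration("wrist");K=c['intrinsics'];T=np.linalg.inv(c['world_to_cam'])
V,U=np.mgrid[:480,:640];a=(U-K[0,2])/K[0,0];b=(V-K[1,2])/K[1,1];t=np.hypot(a,b)+1e-9;q=np.tan(t)/t
r=np.stack([a*q,-b*q,-np.ones_like(a)],-1)@T[:3,:3].T;o=T[:3,3]
np.save('pics/w5.npy',(o+r*d[...,None]))
E
```

```text
t 5.80 pos [0.6448 0.2538 0.0731] yaw -1.2 width 0.338 grip 40.0 q6 0.36 tilt [ 1.5e-03 -1.0e-04 -1.0e+00]
dx 0.0062 dy -0.0020 dz 0.0836 roll -0.2
```

View pics/w5.png

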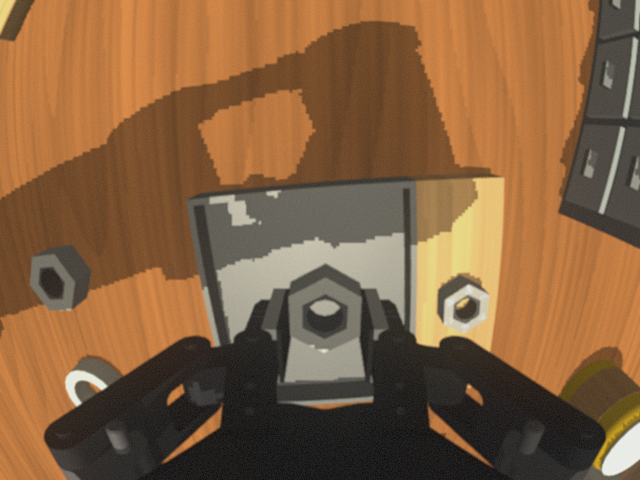

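The small nut is held at (325,310) over the tray whose specimen (463,307) is small. The tray's left wall is near column 200 and its upper wall near row 190.

```bash
python3 - <<'E'
import numpy as np
P=np.load('pics/w5.npy')
for u in(250,330,390):print('col',u,[(v,*(P[v,u]*1000).round(0)) for v in range(176,206,5)])
for v in(230,270):print('row',v,[(u,*(P[v,u]*1000).round(0)) for u in list(range(190,222,5))+list(range(396,425,5))])
m=P[285:330,440:490].reshape(-1,3);m=m[m[:,2]>.034];print('spec',m.mean(0))
m=P[280:345,295:355].reshape(-1,3);m=m[(m[:,2]>.02)];print('held',np.percentile(m,[5,50,95],axis=0))
E
```

```text
col 250 [(176, np.float64(596.0), np.float64(302.0), np.float64(-2.0)), (181, np.float64(596.0), np.float64(299.0), np.float64(-1.0)), (186, np.float64(595.0), np.float64(296.0), np.float64(-2.0)), (191, np.float64(599.0), np.float64(295.0), np.float64(17.0)), (196, np.float64(645.0), np.float64(328.0), np.float64(236.0)), (201, np.float64(596.0), np.float64(287.0), np.float64(3.0))]
col 330 [(176, np.float64(648.0), np.float64(301.0), np.float64(-2.0)), (181, np.float64(648.0), np.float64(298.0), np.float64(-0.0)), (186, np.float64(647.0), np.float64(298.0), np.float64(23.0)), (191, np.float64(647.0), np.float64(295.0), np.float64(25.0)), (196, np.float64(647.0), np.float64(288.0), np.float64(2.0)), (201, np.float64(647.0), np.float64(285.0), np.float64(3.0))]
col 390 [(176, np.float64(686.0), np.float64(300.0), np.float64(-1.0)), (181, np.float64(683.0), np.float64(300.0), np.float64(19.0)), (186, np.float64(682.0), np.float64(298.0), np.float64(24.0)), (191, np.float64(686.0), np.float64(291.0), np.float64(1.0)), (196, np.float64(686.0), np.float64(288.0), np.float64(3.0)), (201, 
[... 1155 characters left out ...]
(567.0), np.float64(243.0), np.float64(13.0)), (215, np.float64(567.0), np.float64(239.0), np.float64(2.0)), (220, np.float64(571.0), np.float64(240.0), np.float64(3.0)), (396, np.float64(692.0), np.float64(237.0), np.float64(2.0)), (401, np.float64(695.0), np.float64(237.0), np.float64(2.0)), (406, np.float64(697.0), np.float64(240.0), np.float64(11.0)), (411, np.float64(697.0), np.float64(244.0), np.float64(22.0)), (416, np.float64(700.0), np.float64(245.0), np.float64(23.0)), (421, np.float64(704.0), np.float64(245.0), np.float64(23.0))]
spec [0.72969834 0.22496192 0.03914024]
held [[0.63256897 0.24583246 0.09238325]
 [0.64343885 0.2569667  0.10304586]
 [0.65436905 0.27103841 0.10420794]]
```

Call:
{"fn": "step_arm", "kwargs": {
  "commands": [
    {"fingers":1,"dx":-0.004,"dy":-0.012,"dz":0.03,"roll":0},
    {"fingers":1,"dx":-0.004,"dy":-0.012,"dz":0.06,"roll":0},
    {"fingers":1,"dx":-0.004,"dy":-0.012,"dz":0.08,"roll":0},
    {"fingers":1,"dx":-0.004,"dy":-0.012,"dz":0.083,"roll":0},
    {"fingers":1,"dx":-0.004,"dy":-0.012,"dz":0.083,"roll":0},
    {"fingers":0.1,"dx":-0.004,"dy":-0.012,"dz":0.083,"roll":0},
    {"fingers":0.1,"dx":-0.004,"dy":-0.012,"dz":0.083,"roll":0},
    {"fingers":0.1,"dx":-0.004,"dy":-0.012,"dz":0.083,"roll":0}
  ]
}}

```text
time: 6.85
tool_pos: [0.6299, 0.2522, -0.0087]
tcp_rot: [2.24, 2.202, 0.002]
wrist_force: [0.1, -0.5, -1.4]
width: 0.447
grip_force: 0.0
```

Call:
{"fn": "step_arm", "kwargs": {
  "commands": [
    {"fingers":0.1,"dx":0,"dy":0,"dz":-0.06,"roll":0},
    {"fingers":0.1,"dx":0,"dy":0,"dz":-0.1,"roll":0},
    {"fingers":-0.4,"dx":0,"dy":0,"dz":-0.1,"roll":0}
  ]
}}

```text
time: 7.22
tool_pos: [0.6332, 0.2535, 0.0964]
tcp_rot: [2.237, 2.2, 0.014]
wrist_force: [0.2, -0.2, -0.8]
width: 0.643
grip_force: 0.0
```

```bash
python3 - <<'E'
from h import *
wrist(320,250,.020)
go(.4330,.2350,.08,-26)
E
```

```text
wrist n 1376 z [0.0165 0.0185 0.0196] c 0.6312 0.2562 flat60 58 w 0.0306 0.0346 table z -0.00123457886122455
t 7.28 pos [0.6312 0.2527 0.0935] yaw -1.0 width 0.698 grip 0.0 q6 0.36 tilt [ 0.005   0.0018 -1.    ]
dx -0.0211 dy -0.1980 dz 0.0125 roll 25.0
```

Call:
{"fn": "step_arm", "kwargs": {
  "commands": [
    {"fingers":-0.6,"dx":-0.022,"dy":-0.198,"dz":0.012,"roll":25},
    {"fingers":-0.6,"dx":-0.022,"dy":-0.198,"dz":0.012,"roll":25},
    {"fingers":-0.6,"dx":-0.022,"dy":-0.198,"dz":0.012,"roll":25},
    {"fingers":-0.6,"dx":-0.022,"dy":-0.198,"dz":0.012,"roll":25},
    {"fingers":-0.6,"dx":-0.022,"dy":-0.198,"dz":0.012,"roll":25},
    {"fingers":-0.6,"dx":-0.022,"dy":-0.198,"dz":0.012,"roll":25}
  ]
}}

```text
time: 8.02
tool_pos: [0.4328, 0.2339, 0.0789]
tcp_rot: [2.663, 1.665, 0.003]
wrist_force: [-0.2, -1.3, 0.2]
width: 0.804
grip_force: 0.0
```

```bash
python3 - <<'E'
from h import *
wrist(325,255,.024)
go(.4330,.2350,.08,-26)
E
```

```text
wrist n 3590 z [0.0209 0.0225 0.0236] c 0.4340 0.2349 flat60 34 w 0.0467 0.0527 table z -0.001216959742388793
t 8.07 pos [0.4329 0.2339 0.079 ] yaw -26.0 width 0.802 grip 0.0 q6 0.90 tilt [ 1.5e-03  6.0e-04 -1.0e+00]
dx 0.0010 dy -0.0004 dz -0.0010 roll 0.0
```

Call:
{"fn": "step_arm", "kwargs": {
  "commands": [
    {"fingers":-0.6,"dx":-0.001,"dy":0,"dz":0.05,"roll":0},
    {"fingers":-0.6,"dx":-0.001,"dy":0,"dz":0.08,"roll":0},
    {"fingers":-0.6,"dx":-0.001,"dy":0,"dz":0.097,"roll":0},
    {"fingers":-0.6,"dx":-0.001,"dy":0,"dz":0.097,"roll":0},
    {"fingers":1,"dx":-0.001,"dy":0,"dz":0.097,"roll":0},
    {"fingers":1,"dx":-0.001,"dy":0,"dz":0.097,"roll":0},
    {"fingers":1,"dx":-0.001,"dy":0,"dz":0.097,"roll":0},
    {"fingers":1,"dx":-0.001,"dy":0,"dz":0.097,"roll":0}
  ],
  "squeeze": 70
}}

```text
time: 9.07
tool_pos: [0.4324, 0.2334, -0.0167]
tcp_rot: [2.663, 1.665, 0.006]
wrist_force: [1.0, -0.6, 6.2]
width: 0.518
grip_force: 73.0
```

```bash
python3 - <<'E'
from h import *
go(.620,.030,.07,-6)
E
```

```text
t 9.07 pos [ 0.4324  0.2334 -0.0167] yaw -26.0 width 0.518 grip 73.0 q6 0.90 tilt [ 0.0037  0.0017 -1.    ]
dx -0.1005 dy 0.2579 dz -0.0864 roll -20.0
```

Call:
{"fn": "step_arm", "kwargs": {
  "commands": [
    {"fingers":1,"dx":0,"dy":0,"dz":-0.05,"roll":0},
    {"fingers":1,"dx":0,"dy":0,"dz":-0.088,"roll":0},
    {"fingers":1,"dx":-0.1,"dy":0.258,"dz":-0.088,"roll":-20},
    {"fingers":1,"dx":-0.1,"dy":0.258,"dz":-0.088,"roll":-20},
    {"fingers":1,"dx":-0.1,"dy":0.258,"dz":-0.088,"roll":-20},
    {"fingers":1,"dx":-0.1,"dy":0.258,"dz":-0.088,"roll":-20},
    {"fingers":1,"dx":-0.1,"dy":0.258,"dz":-0.088,"roll":-20},
    {"fingers":1,"dx":-0.1,"dy":0.258,"dz":-0.088,"roll":-20}
  ]
}}

```text
time: 10.07
tool_pos: [0.62, 0.0273, 0.0692]
tcp_rot: [2.337, 2.099, 0.0]
wrist_force: [-0.1, 1.1, -3.2]
width: 0.52
grip_force: 73.0
```

```bash
cat >> h.py <<'E'
def wpts(tag):
    c=calibration("wrist");K=c['intrinsics'];T=np.linalg.inv(c['world_to_cam'])
    p,d=read_camera("wrist");cv2.imwrite(f"pics/{tag}.png",p)
    V,U=np.mgrid[:480,:640];a=(U-K[0,2])/K[0,0];b=(V-K[1,2])/K[1,1];t=np.hypot(a,b)+1e-9;q=np.tan(t)/t
    return p,T[:3,3]+(np.stack([a*q,-b*q,-np.ones_like(a)],-1)*d[...,None])@T[:3,:3].T
def walls(tag,y):
    """x of the tray's walls at rows of world y, y of the +y rim"""
    p,P=wpts(tag)
    for yy in(y,y+.02,y+.04):
        m=(np.abs(P[...,1]-yy)<.003)&(P[...,2]>.010)&(P[...,2]<.032)&(P[...,0]>.5)&(P[...,0]<.73)
        x=np.sort(P[m][:,0]);print('y %.3f'%yy,'wall x groups',[(round(g[0],3),round(g[-1],3)) for g in np.split(x,np.where(np.diff(x)>.01)[0]+1) if len(g)>2])
    m=(np.abs(P[...,0]-.62)<.03)&(P[...,2]>.015)&(P[...,2]<.032);yv=np.sort(P[m][:,1])
    print('rim y groups',[(round(g[0],3),round(g[-1],3)) for g in np.split(yv,np.where(np.diff(yv)>.01)[0]+1) if len(g)>2])
E
python3 - <<'E'
from h import *
go(.620,.030,-.012,-6)
walls('w6',.02)
E
```

```text
t 10.07 pos [0.62   0.0273 0.0692] yaw -6.1 width 0.520 grip 73.0 q6 0.11 tilt [ 5.e-04 -3.e-04 -1.e+00]
dx 0.0027 dy -0.0004 dz 0.0812 roll -0.1
y 0.020 wall x groups [(np.float64(0.553), np.float64(0.558)), (np.float64(0.687), np.float64(0.73))]
y 0.040 wall x groups [(np.float64(0.554), np.float64(0.559)), (np.float64(0.689), np.float64(0.73))]
y 0.060 wall x groups [(np.float64(0.556), np.float64(0.561)), (np.float64(0.69), np.float64(0.73))]
rim y groups [(np.float64(-0.085), np.float64(-0.075)), (np.float64(0.07), np.float64(0.079)), (np.float64(0.135), np.float64(0.143))]
```

Call:
{"fn": "step_arm", "kwargs": {
  "commands": [
    {"fingers":1,"dx":0.004,"dy":0.002,"dz":0.03,"roll":0},
    {"fingers":1,"dx":0.004,"dy":0.002,"dz":0.06,"roll":0},
    {"fingers":1,"dx":0.004,"dy":0.002,"dz":0.076,"roll":0},
    {"fingers":1,"dx":0.004,"dy":0.002,"dz":0.08,"roll":0},
    {"fingers":1,"dx":0.004,"dy":0.002,"dz":0.08,"roll":0},
    {"fingers":-0.35,"dx":0.004,"dy":0.002,"dz":0.08,"roll":0},
    {"fingers":-0.35,"dx":0.004,"dy":0.002,"dz":0.08,"roll":0},
    {"fingers":-0.35,"dx":0.004,"dy":0.002,"dz":0.08,"roll":0}
  ]
}}

```text
time: 11.12
tool_pos: [0.6219, 0.0334, -0.0095]
tcp_rot: [2.333, 2.102, 0.002]
wrist_force: [-0.2, 0.2, 0.6]
width: 0.677
grip_force: 0.0
```

Call:
{"fn": "step_arm", "kwargs": {
  "commands": [
    {"fingers":-0.35,"dx":0,"dy":0,"dz":-0.06,"roll":0},
    {"fingers":-0.35,"dx":0,"dy":0,"dz":-0.095,"roll":0},
    {"fingers":-0.35,"dx":0,"dy":0,"dz":-0.095,"roll":0}
  ]
}}

```text
time: 11.5
tool_pos: [0.6249, 0.0334, 0.0894]
tcp_rot: [2.33, 2.099, 0.011]
wrist_force: [-0.5, -0.4, -0.2]
width: 0.672
grip_force: 0.0
```

```bash
python3 - <<'E'
from h import *
wrist(322,250,.028)
go(.4515,-.1222,.08,-11)
E
```

```text
wrist n 3411 z [0.025  0.0265 0.0276] c 0.6230 0.0357 flat60 54 w 0.0466 0.0526 table z -6.930248343514633e-05
t 11.55 pos [0.6228 0.0334 0.0869] yaw -6.0 width 0.675 grip 0.0 q6 0.12 tilt [ 4.6e-03  1.0e-04 -1.0e+00]
dx -0.1726 dy -0.1543 dz 0.0061 roll 5.0
```

Call:
{"fn": "step_arm", "kwargs": {
  "commands": [
    {"fingers":-0.6,"dx":-0.173,"dy":-0.154,"dz":0.006,"roll":5},
    {"fingers":-0.6,"dx":-0.173,"dy":-0.154,"dz":0.006,"roll":5},
    {"fingers":-0.6,"dx":-0.173,"dy":-0.154,"dz":0.006,"roll":5},
    {"fingers":-0.6,"dx":-0.173,"dy":-0.154,"dz":0.006,"roll":5},
    {"fingers":-0.6,"dx":-0.173,"dy":-0.154,"dz":0.006,"roll":5},
    {"fingers":-0.6,"dx":-0.173,"dy":-0.154,"dz":0.006,"roll":5}
  ]
}}

```text
time: 12.3
tool_pos: [0.4498, -0.1224, 0.0778]
tcp_rot: [-2.424, -1.997, 0.0]
wrist_force: [0.1, -0.4, 0.3]
width: 0.803
grip_force: 0.0
```

```bash
python3 - <<'E'
from h import *
wrist(325,255,.024)
go(.4515,-.1222,-.017,-11)
E
```

```text
wrist n 3585 z [0.021  0.0225 0.0236] c 0.4526 -0.1228 flat60 49 w 0.0465 0.0525 table z -0.0003628223731894503
t 12.35 pos [ 0.4504 -0.1222  0.0781] yaw -11.0 width 0.797 grip 0.0 q6 -0.13 tilt [-2.e-04  5.e-04 -1.e+00]
dx 0.0001 dy 0.0011 dz 0.0951 roll 0.0
```

Call:
{"fn": "step_arm", "kwargs": {
  "commands": [
    {"fingers":-0.6,"dx":-0.003,"dy":0.002,"dz":0.05,"roll":0},
    {"fingers":-0.6,"dx":-0.003,"dy":0.002,"dz":0.08,"roll":0},
    {"fingers":-0.6,"dx":-0.003,"dy":0.002,"dz":0.095,"roll":0},
    {"fingers":-0.6,"dx":-0.003,"dy":0.002,"dz":0.095,"roll":0},
    {"fingers":1,"dx":-0.003,"dy":0.002,"dz":0.095,"roll":0},
    {"fingers":1,"dx":-0.003,"dy":0.002,"dz":0.095,"roll":0},
    {"fingers":1,"dx":-0.003,"dy":0.002,"dz":0.095,"roll":0},
    {"fingers":1,"dx":-0.003,"dy":0.002,"dz":0.095,"roll":0}
  ],
  "squeeze": 70
}}

```text
time: 13.35
tool_pos: [0.4531, -0.1264, -0.0148]
tcp_rot: [2.422, 1.997, 0.003]
wrist_force: [0.8, 1.0, 7.3]
width: 0.515
grip_force: 73.2
```

```bash
python3 - <<'E'
from h import *
go(.620,-.0385,.07,-6)
E
```

```text
t 13.35 pos [ 0.4531 -0.1264 -0.0148] yaw -11.0 width 0.515 grip 73.2 q6 -0.13 tilt [ 3.3e-03 -8.0e-04 -1.0e+00]
dx 0.1181 dy 0.1474 dz -0.0844 roll -5.0
```

Call:
{"fn": "step_arm", "kwargs": {
  "commands": [
    {"fingers":1,"dx":0,"dy":0,"dz":-0.05,"roll":0},
    {"fingers":1,"dx":0,"dy":0,"dz":-0.088,"roll":0},
    {"fingers":1,"dx":0.118,"dy":0.148,"dz":-0.088,"roll":-5},
    {"fingers":1,"dx":0.118,"dy":0.148,"dz":-0.088,"roll":-5},
    {"fingers":1,"dx":0.118,"dy":0.148,"dz":-0.088,"roll":-5},
    {"fingers":1,"dx":0.118,"dy":0.148,"dz":-0.088,"roll":-5},
    {"fingers":1,"dx":0.118,"dy":0.148,"dz":-0.088,"roll":-5}
  ]
}}

```text
time: 14.22
tool_pos: [0.618, -0.038, 0.0704]
tcp_rot: [-2.332, -2.103, 0.003]
wrist_force: [-0.0, -0.2, -2.9]
width: 0.516
grip_force: 73.4
```

```bash
python3 - <<'E'
from h import *
go(.620,-.0385,-.01,-6)
E
```

```text
t 14.22 pos [ 0.618  -0.038   0.0704] yaw -5.9 width 0.516 grip 73.4 q6 0.00 tilt [-2.5e-03 -1.0e-04 -1.0e+00]
dx -0.0002 dy 0.0023 dz 0.0804 roll 0.1
```

Call:
{"fn": "step_arm", "kwargs": {
  "commands": [
    {"fingers":1,"dx":0,"dy":0.002,"dz":0.03,"roll":0},
    {"fingers":1,"dx":0,"dy":0.002,"dz":0.06,"roll":0},
    {"fingers":1,"dx":0,"dy":0.002,"dz":0.078,"roll":0},
    {"fingers":1,"dx":0,"dy":0.002,"dz":0.082,"roll":0},
    {"fingers":1,"dx":0,"dy":0.002,"dz":0.082,"roll":0},
    {"fingers":-0.35,"dx":0,"dy":0.002,"dz":0.082,"roll":0},
    {"fingers":-0.35,"dx":0,"dy":0.002,"dz":0.082,"roll":0},
    {"fingers":-0.35,"dx":0,"dy":0.002,"dz":0.082,"roll":0}
  ]
}}

```text
time: 15.22
tool_pos: [0.6217, -0.0385, -0.0099]
tcp_rot: [2.333, 2.102, 0.001]
wrist_force: [-0.9, 1.0, -1.1]
width: 0.671
grip_force: 0.0
```

Call:
{"fn": "step_arm", "kwargs": {
  "commands": [
    {"fingers":-0.35,"dx":0,"dy":0,"dz":-0.06,"roll":0},
    {"fingers":-0.35,"dx":0,"dy":0,"dz":-0.095,"roll":0},
    {"fingers":-0.35,"dx":0,"dy":0,"dz":-0.095,"roll":0}
  ]
}}

```text
time: 15.6
tool_pos: [0.6248, -0.0388, 0.0892]
tcp_rot: [2.329, 2.099, 0.009]
wrist_force: [0.9, -0.2, -0.9]
width: 0.678
grip_force: 0.0
```

```bash
python3 - <<'E'
from h import *
wrist(322,250,.028)
go(.4240,-.2280,.08,-23)
E
```

```text
wrist n 3412 z [0.025  0.0265 0.0276] c 0.6228 -0.0359 flat60 54 w 0.0465 0.0524 table z -0.0012832647010617704
t 15.65 pos [ 0.6228 -0.0386  0.0867] yaw -6.0 width 0.671 grip 0.0 q6 0.00 tilt [ 4.4e-03 -5.0e-04 -1.0e+00]
dx -0.2090 dy -0.1781 dz 0.0059 roll 17.0
```

Both large nuts are flat in their tray. Next is small nut B.

Call:
{"fn": "step_arm", "kwargs": {
  "commands": [
    {"fingers":-0.3,"dx":-0.209,"dy":-0.178,"dz":0.006,"roll":17},
    {"fingers":-0.3,"dx":-0.209,"dy":-0.178,"dz":0.006,"roll":17},
    {"fingers":-0.3,"dx":-0.209,"dy":-0.178,"dz":0.006,"roll":17},
    {"fingers":-0.3,"dx":-0.209,"dy":-0.178,"dz":0.006,"roll":17},
    {"fingers":-0.3,"dx":-0.209,"dy":-0.178,"dz":0.006,"roll":17},
    {"fingers":-0.3,"dx":-0.209,"dy":-0.178,"dz":0.006,"roll":17},
    {"fingers":-0.3,"dx":-0.209,"dy":-0.178,"dz":0.006,"roll":17}
  ]
}}

```text
time: 16.52
tool_pos: [0.4222, -0.2272, 0.0777]
tcp_rot: [-2.618, -1.734, 0.0]
wrist_force: [0.2, 0.3, -0.2]
width: 0.65
grip_force: 0.0
```

```bash
python3 - <<'E'
from h import *
wrist(325,255,.016)
go(.4240,-.2280,-.017,-23)
E
```

```text
wrist n 1558 z [0.0123 0.0145 0.0157] c 0.4246 -0.2265 flat60 37 w 0.0307 0.0342 table z -0.0012707677731632894
t 16.57 pos [ 0.4226 -0.2271  0.0779] yaw -22.9 width 0.648 grip 0.0 q6 -0.15 tilt [-6.e-04  8.e-04 -1.e+00]
dx -0.0004 dy 0.0017 dz 0.0949 roll 0.1
```

Call:
{"fn": "step_arm", "kwargs": {
  "commands": [
    {"fingers":-0.3,"dx":-0.001,"dy":0.002,"dz":0.05,"roll":0},
    {"fingers":-0.3,"dx":-0.001,"dy":0.002,"dz":0.08,"roll":0},
    {"fingers":-0.3,"dx":-0.001,"dy":0.002,"dz":0.095,"roll":0},
    {"fingers":-0.3,"dx":-0.001,"dy":0.002,"dz":0.095,"roll":0},
    {"fingers":1,"dx":-0.001,"dy":0.002,"dz":0.095,"roll":0},
    {"fingers":1,"dx":-0.001,"dy":0.002,"dz":0.095,"roll":0},
    {"fingers":1,"dx":-0.001,"dy":0.002,"dz":0.095,"roll":0},
    {"fingers":1,"dx":-0.001,"dy":0.002,"dz":0.095,"roll":0}
  ],
  "squeeze": 40
}}

```text
time: 17.58
tool_pos: [0.4253, -0.2304, -0.0149]
tcp_rot: [2.617, 1.733, 0.003]
wrist_force: [1.0, 0.4, 6.5]
width: 0.339
grip_force: 40.2
```

Call:
{"fn": "step_arm", "kwargs": {
  "commands": [
    {"fingers":1,"dx":0,"dy":0,"dz":-0.05,"roll":0},
    {"fingers":1,"dx":0,"dy":0,"dz":-0.088,"roll":0},
    {"fingers":1,"dx":0,"dy":0,"dz":-0.088,"roll":0}
  ]
}}

```text
time: 17.95
tool_pos: [0.4266, -0.2314, 0.0753]
tcp_rot: [2.613, 1.731, 0.005]
wrist_force: [0.4, -0.6, -1.7]
width: 0.338
grip_force: 40.0
```

```bash
python3 - <<'E'
from h import *
go(.630,.184,.072,3)
E
```

```text
t 17.95 pos [ 0.4266 -0.2314  0.0753] yaw -23.0 width 0.338 grip 40.0 q6 -0.15 tilt [ 0.0068 -0.0042 -1.    ]
dx 0.4618 dy 0.0252 dz 0.0029 roll -26.0
```

Call:
{"fn": "step_arm", "kwargs": {
  "commands": [
    {"fingers":1,"dx":0.462,"dy":0.025,"dz":0.0,"roll":-26},
    {"fingers":1,"dx":0.462,"dy":0.025,"dz":0.0,"roll":-26},
    {"fingers":1,"dx":0.462,"dy":0.025,"dz":0.0,"roll":-26},
    {"fingers":1,"dx":0.462,"dy":0.025,"dz":0.0,"roll":-26},
    {"fingers":1,"dx":0.462,"dy":0.025,"dz":0.0,"roll":-26},
    {"fingers":1,"dx":0.462,"dy":0.025,"dz":0.0,"roll":-26},
    {"fingers":1,"dx":0.462,"dy":0.025,"dz":0.0,"roll":-26},
    {"fingers":1,"dx":0.462,"dy":0.025,"dz":0.0,"roll":-26}
  ]
}}

```text
time: 18.95
tool_pos: [0.6271, 0.1892, 0.0696]
tcp_rot: [-2.158, -2.282, 0.001]
wrist_force: [-0.5, -0.8, 0.3]
width: 0.335
grip_force: 40.0
```

```bash
python3 - <<'E'
from h import *
go(.630,.184,-.0105,3)
E
```

```text
t 18.95 pos [0.6271 0.1892 0.0696] yaw 3.2 width 0.335 grip 40.0 q6 0.20 tilt [-1.4e-03  1.0e-04 -1.0e+00]
dx -0.0054 dy 0.0027 dz 0.0801 roll 0.2
```

Call:
{"fn": "step_arm", "kwargs": {
  "commands": [
    {"fingers":1,"dx":-0.005,"dy":0.003,"dz":0.03,"roll":0},
    {"fingers":1,"dx":-0.005,"dy":0.003,"dz":0.06,"roll":0},
    {"fingers":1,"dx":-0.005,"dy":0.003,"dz":0.075,"roll":0},
    {"fingers":1,"dx":-0.005,"dy":0.003,"dz":0.08,"roll":0},
    {"fingers":1,"dx":-0.005,"dy":0.003,"dz":0.08,"roll":0},
    {"fingers":0.1,"dx":-0.005,"dy":0.003,"dz":0.08,"roll":0},
    {"fingers":0.1,"dx":-0.005,"dy":0.003,"dz":0.08,"roll":0},
    {"fingers":0.1,"dx":-0.005,"dy":0.003,"dz":0.08,"roll":0}
  ]
}}

```text
time: 19.95
tool_pos: [0.6309, 0.1814, -0.0076]
tcp_rot: [2.161, 2.279, 0.002]
wrist_force: [0.7, -0.3, 0.4]
width: 0.45
grip_force: 0.0
```

Call:
{"fn": "step_arm", "kwargs": {
  "commands": [
    {"fingers":0.1,"dx":0,"dy":0,"dz":-0.06,"roll":0},
    {"fingers":0.1,"dx":0,"dy":0,"dz":-0.095,"roll":0},
    {"fingers":-0.3,"dx":0,"dy":0,"dz":-0.095,"roll":0}
  ]
}}

```text
time: 20.32
tool_pos: [0.6339, 0.1822, 0.0917]
tcp_rot: [2.158, 2.276, 0.012]
wrist_force: [0.1, -0.3, -0.1]
width: 0.642
grip_force: 0.0
```

```bash
python3 - <<'E'
from h import *
wrist(322,250,.020)
go(.4550,.0040,.09,69)
E
```

```text
wrist n 1424 z [0.0166 0.0185 0.0197] c 0.6320 0.1839 flat60 2 w 0.0308 0.0344 table z -0.0012914724962591884
t 20.38 pos [0.632  0.1817 0.0891] yaw 3.0 width 0.653 grip 0.0 q6 0.19 tilt [ 0.0046  0.0011 -1.    ]
dx -0.1681 dy -0.1862 dz -0.0019 roll -66.0
```

Call:
{"fn": "step_arm", "kwargs": {
  "commands": [
    {"fingers":-0.3,"dx":-0.168,"dy":-0.186,"dz":0,"roll":-66},
    {"fingers":-0.3,"dx":-0.168,"dy":-0.186,"dz":0,"roll":-66},
    {"fingers":-0.3,"dx":-0.168,"dy":-0.186,"dz":0,"roll":-66},
    {"fingers":-0.3,"dx":-0.168,"dy":-0.186,"dz":0,"roll":-66},
    {"fingers":-0.3,"dx":-0.168,"dy":-0.186,"dz":0,"roll":-66},
    {"fingers":-0.3,"dx":-0.168,"dy":-0.186,"dz":0,"roll":-66},
    {"fingers":-0.3,"dx":-0.168,"dy":-0.186,"dz":0,"roll":-66},
    {"fingers":-0.3,"dx":-0.168,"dy":-0.186,"dz":0,"roll":-66}
  ]
}}

```text
time: 21.38
tool_pos: [0.4527, 0.0038, 0.0856]
tcp_rot: [-0.575, -3.087, 0.0]
wrist_force: [0.1, 0.2, 0.1]
width: 0.646
grip_force: 0.0
```

```bash
python3 - <<'E'
from h import *
go(.4550,.0040,-.015,69)
p,P=wpts('w7')
m=((P[...,2]>.006)&(P[...,2]<.035)).astype(np.uint8)
l=cv2.connectedComponents(m)[1];w=l[210:290,290:360];w=w[w>0];k=l==np.bincount(w).argmax()
q=P[k];print(k.sum(),cv2.minAreaRect((q[:,:2]*1000).astype(np.float32)),np.linalg.lstsq(np.c_[q[:,:2],np.ones(len(q))],q[:,2],rcond=None)[0],np.percentile(q[:,2],[2,98]))
E
```

```text
t 21.38 pos [0.4527 0.0038 0.0856] yaw 68.9 width 0.646 grip 0.0 q6 -1.25 tilt [-1.7e-03  1.0e-04 -1.0e+00]
dx -0.0022 dy 0.0011 dz 0.1006 roll -0.1
6426 ((453.913818359375, 6.400480270385742), (30.26636505126953, 91.26102447509766), 68.02449035644531) [ 0.1662776  -0.06810095 -0.05632868] [0.01045482 0.02659647]
```

View pics/w7.png

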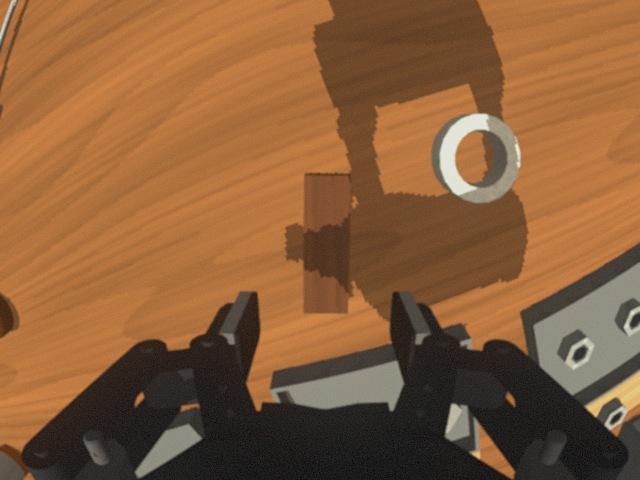

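The wedge (327,243) lies square between the fingers, and the tape (477,158) is clear of them.

Call:
{"fn": "step_arm", "kwargs": {
  "commands": [
    {"fingers":-0.3,"dx":-0.003,"dy":0.003,"dz":0.05,"roll":1},
    {"fingers":-0.3,"dx":-0.003,"dy":0.003,"dz":0.08,"roll":1},
    {"fingers":-0.3,"dx":-0.003,"dy":0.003,"dz":0.1,"roll":1},
    {"fingers":-0.3,"dx":-0.003,"dy":0.003,"dz":0.1,"roll":1},
    {"fingers":1,"dx":-0.003,"dy":0.003,"dz":0.1,"roll":1},
    {"fingers":1,"dx":-0.003,"dy":0.003,"dz":0.1,"roll":1},
    {"fingers":1,"dx":-0.003,"dy":0.003,"dz":0.1,"roll":1},
    {"fingers":1,"dx":-0.003,"dy":0.003,"dz":0.1,"roll":1}
  ],
  "squeeze": 40
}}

```text
time: 22.42
tool_pos: [0.4587, 0.0054, -0.0123]
tcp_rot: [0.598, 3.081, 0.001]
wrist_force: [-0.4, 0.3, 5.6]
width: 0.335
grip_force: 40.2
```

Call:
{"fn": "step_arm", "kwargs": {
  "commands": [
    {"fingers":1,"dx":0,"dy":0,"dz":-0.05,"roll":0},
    {"fingers":1,"dx":0,"dy":0,"dz":-0.09,"roll":0},
    {"fingers":1,"dx":0,"dy":0,"dz":-0.09,"roll":0}
  ]
}}

```text
time: 22.8
tool_pos: [0.4607, 0.0052, 0.0802]
tcp_rot: [0.597, 3.076, 0.002]
wrist_force: [-0.2, -0.6, 0.1]
width: 0.338
grip_force: 39.9
```

```bash
python3 - <<'E'
from h import *
go(.633,-.240,.076,6)
E
```

```text
t 22.80 pos [0.4607 0.0052 0.0802] yaw 68.0 width 0.338 grip 39.9 q6 -1.23 tilt [ 7.9e-03 -4.0e-04 -1.0e+00]
dx -0.2515 dy -0.1630 dz 0.0057 roll 62.0
```

Call:
{"fn": "step_arm", "kwargs": {
  "commands": [
    {"fingers":1,"dx":-0.252,"dy":-0.163,"dz":0,"roll":62},
    {"fingers":1,"dx":-0.252,"dy":-0.163,"dz":0,"roll":62},
    {"fingers":1,"dx":-0.252,"dy":-0.163,"dz":0,"roll":62},
    {"fingers":1,"dx":-0.252,"dy":-0.163,"dz":0,"roll":62},
    {"fingers":1,"dx":-0.252,"dy":-0.163,"dz":0,"roll":62},
    {"fingers":1,"dx":-0.252,"dy":-0.163,"dz":0,"roll":62},
    {"fingers":1,"dx":-0.252,"dy":-0.163,"dz":0,"roll":62},
    {"fingers":1,"dx":-0.252,"dy":-0.163,"dz":0,"roll":62}
  ]
}}

```text
time: 23.8
tool_pos: [0.6289, -0.2392, 0.0752]
tcp_rot: [-2.097, -2.336, 0.001]
wrist_force: [-0.5, -0.4, -0.3]
width: 0.338
grip_force: 39.9
```

```bash
python3 - <<'E'
from h import *
go(.633,-.240,-.007,6)
walls('w8',-.24)
E
```

```text
t 23.80 pos [ 0.6289 -0.2392  0.0752] yaw 6.2 width 0.338 grip 39.9 q6 -0.51 tilt [-0.0022  0.001  -1.    ]
dx -0.0013 dy 0.0041 dz 0.0822 roll 0.2
y -0.240 wall x groups [(np.float64(0.57), np.float64(0.574)), (np.float64(0.704), np.float64(0.723))]
y -0.220 wall x groups [(np.float64(0.567), np.float64(0.572)), (np.float64(0.702), np.float64(0.721))]
y -0.200 wall x groups [(np.float64(0.565), np.float64(0.57)), (np.float64(0.699), np.float64(0.719))]
rim y groups [(np.float64(-0.164), np.float64(-0.154)), (np.float64(-0.086), np.float64(-0.081))]
```

View pics/w8.png

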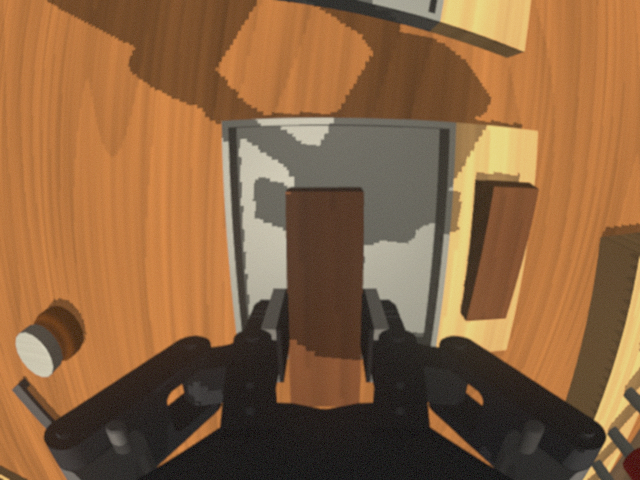

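The wedge is held level at (325,270) over the tray whose specimen is a wedge (500,250).

Call:
{"fn": "step_arm", "kwargs": {
  "commands": [
    {"fingers":1,"dx":0.002,"dy":0.009,"dz":0.03,"roll":0},
    {"fingers":1,"dx":0.002,"dy":0.009,"dz":0.06,"roll":0},
    {"fingers":1,"dx":0.002,"dy":0.009,"dz":0.078,"roll":0},
    {"fingers":1,"dx":0.002,"dy":0.009,"dz":0.082,"roll":0},
    {"fingers":1,"dx":0.002,"dy":0.009,"dz":0.082,"roll":0},
    {"fingers":0.1,"dx":0.002,"dy":0.009,"dz":0.082,"roll":0},
    {"fingers":0.1,"dx":0.002,"dy":0.009,"dz":0.082,"roll":0},
    {"fingers":0.1,"dx":0.002,"dy":0.009,"dz":0.082,"roll":0}
  ]
}}

```text
time: 24.85
tool_pos: [0.6393, -0.2374, -0.0047]
tcp_rot: [2.101, 2.334, 0.001]
wrist_force: [-0.9, -0.3, 0.0]
width: 0.453
grip_force: 0.0
```

Call:
{"fn": "step_arm", "kwargs": {
  "commands": [
    {"fingers":0.1,"dx":0,"dy":0,"dz":-0.06,"roll":0},
    {"fingers":0,"dx":0,"dy":0,"dz":-0.12,"roll":0},
    {"fingers":0,"dx":-0.04,"dy":-0.18,"dz":-0.15,"roll":0},
    {"fingers":0,"dx":-0.04,"dy":-0.18,"dz":-0.15,"roll":0},
    {"fingers":0,"dx":-0.04,"dy":-0.18,"dz":-0.15,"roll":0},
    {"fingers":0,"dx":-0.04,"dy":-0.18,"dz":-0.15,"roll":0},
    {"fingers":0,"dx":-0.04,"dy":-0.18,"dz":-0.15,"roll":0}
  ]
}}

```text
time: 25.72
tool_pos: [0.4645, -0.2961, 0.1451]
tcp_rot: [2.102, 2.333, 0.001]
wrist_force: [-0.4, 0.3, 0.5]
width: 0.499
grip_force: 0.0
```

```bash
python3 - <<'E'
from h import *
p,d=read_camera('top');cv2.imwrite('pics/topE.png',p)
find(p,d,dict(tape=(262,272,.022),jar=(500,300,.05)))
o,r=rays('top');P=o+r*d[...,None]
m=(cv2.cvtColor(p,cv2.COLOR_BGR2HSV)[...,1]>90)&(P[...,0]<.70)&(P[...,0]>.56)&(P[...,1]<-.17)&(P[...,1]>-.31)&(P[...,2]>.01)
l=cv2.connectedComponentsWithStats(m.astype(np.uint8));i=l[2][1:,4].argmax()+1;q=P[l[1]==i]
print(len(q),cv2.minAreaRect((q[:,:2]*1000).astype(np.float32)),np.linalg.lstsq(np.c_[q[:,:2],np.ones(len(q))],q[:,2],rcond=None)[0],np.percentile(q[:,2],[2,50,98]),read_state()['time'])
E
```

```text
tape n 430 z 0.020 c [0.4317 0.1183] box [432.2 119. ] [57.7 58. ] 0.5 flat yaw60 1 w 58.6-59.4
jar none
692 ((638.8239135742188, -231.77407836914062), (30.501747131347656, 90.52133178710938), 6.1430745124816895) [ 0.04200961 -0.16286212 -0.04193735] [0.01356069 0.0228803  0.03202298] 25.775
```

View pics/topE.png

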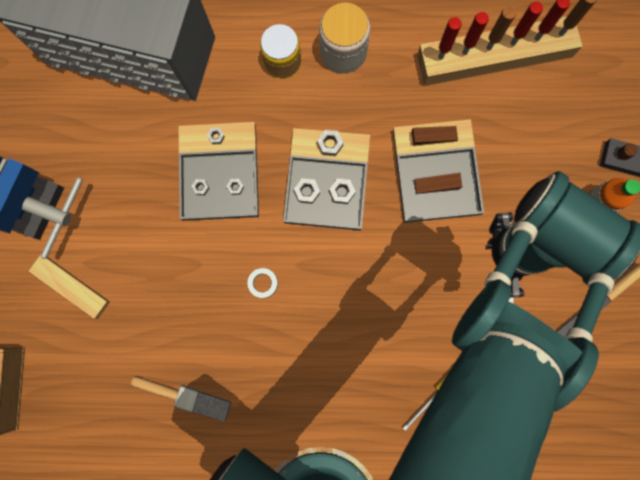

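The top view shows each piece lying flat in its own tray: small nuts at (200,187) and (235,187), large nuts at (307,190) and (343,190), wedge at (438,183). The tape hasn't moved. The arm hides the jar, but it was standing in the last wrist view and the fingers have stayed well above it since.

```bash
python3 -c "
from workcell import *
print(finish_job())"
```

```text
the job is handed in; nothing more can be done
None
```

I handed the job in at about 26 s: by the cameras, all five pieces lie flat and released in their own trays and the tape has not moved; the arm hid the jar in the last picture, but it was standing in its place in the one before, and no verdict came back.

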